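# Draw the weight tray out of its light dust stand and put the check weight on the pan

## Task

Draw the metal weight tray level and straight out of the mouth of its light grey dust stand, for instance with the fingertips hooked behind the tray's upright front tab, until it is wholly clear, without tipping, turning or dragging the stand. Then take the check weight from the tray, keeping it upright, and set it down, not dropped, in the middle of the round weighing pan, leaving the tray lying flat on the desk, the stand upright where it was and the things around undisturbed.

Things in the scene. Friction and masses are not known exactly. Their poses are not given: they have to be found in the camera images.
- stand: Very light (30 g) loose grey plastic stand, a box 70 (x) x 65 (y) x 68 (z) mm open below and on its own -x side, the mouth. Walls and roof 3 mm; inside 59 mm wide; side rails reach 2 mm above the tray's edges, so a raised or twisted tray lifts or turns the stand, which slides or tips at some 0.2 N. Origin at the centre of its underside, on the desk. The tray leaves along the stand's -x.
- stand_mouth (a point): Centre of the stand's open side, 35 mm from the stand's origin along its -x and 34 mm up; axes as the stand's.
- tray: Loose aluminium tray, 135 (x, long axis) x 56 (y) mm, 4 mm plate, 120 g, lying flat on the desk; origin at the centre of its underside. Its rear 63 to 65 mm (+x) lie inside the stand with 1.5 mm side play, its front 70 mm stick out. Front end: a tab across it and, 38 mm back from the tab, side cheeks 17 mm above the desk, 30 mm apart. At x = +32 mm a 3 mm high collar round the weight.
- tray_tab (a point): Middle of the tab's top edge: tray x = -64.5 mm (tab from -67.5 to -61.5), 26 mm above the tray's underside, 22 mm above its plate; tab 56 mm wide, 6 mm thick. Axes as the tray's. Shut fingers (up to 28 mm across) fit between the cheeks behind it; 64 mm lie between tab and mouth.
- tray_rear (a point): Middle of the tray's rear end, half-way up the plate, at tray x = +67.5 mm; to be drawn past the stand's mouth.
- weight_center (a point): Centre (25 mm above its foot) of the check weight: loose steel cylinder 24 mm across, 32 mm high, on top a 10 mm neck and an 18 mm knob, 50 mm high in all, 150 g; z is its axis, up. It stands on the tray, its foot 4 mm above the desk, at first inside the stand, and comes out with the tray.
- pan: Round loose weighing pan of steel, 90 mm across, 4 mm high, lying on the desk; origin at the centre of its underside.
- bottle: Brown sample bottle with white cap, 42 mm across, 86 mm high, a bystander; origin at the centre of its underside.
- beaker_50: Small clear beaker, 50 mm across, 59 mm high, a bystander; origin at the centre of its underside.
- electrode_cap: Cap, 34 mm across, 36 mm high, a bystander; origin at the centre of its underside.
- weights_case: Shut wooden weight box, 69 x 130 x 43 mm, a bystander; origin at the centre of its underside.
Things that resemble listed ones, but are neither listed nor needed, are in the scene too. Leave any blue look-alike of the tray alone.

How it is judged:
By the outcome, as a careful person would: the job done as asked, in the order asked, and still so for the second after the job is handed in, with the robot touching nothing.
It also fails if it takes over 48 s, if anything falls off the work surface, if the arm or the gripper's body presses on something with over 40 N, if the wrist force passes 120 N, or if a joint passes its speed limit or range.

## Robot

A 6-joint arm with a two-finger parallel gripper is mounted at the origin on a cart in front of the work surface, level with it; the furniture and walls round the work are solid. World frame = base frame: x ahead of the robot, y to its left, z up, the work surface at z = 0. Lengths are in m, angles in degrees, forces in N, time in s.
With the tool pointing down it reaches from about 0.3 to 0.875 m from the base axis. Payload 4.2 kg.
Tool frame: the origin (TCP) lies where the fingers leave the gripper's body, on its centre line; the fingertips stand 73 mm ahead of it and the grasp point (between the pads) lies 54 mm ahead of it; z points along the fingers, y is the line along which they close (so a half turn about z gives the same grasp; the last joint's range is limited). The gripper opens to 85 mm and grips with 20 to 120 N. Pads are 22 mm wide; open, the fingers measure 114 mm over their backs; the gripper's body (76 mm by 85 mm) begins 54 mm behind the grasp point. The pads swing forward as they close: fully open they stand 13 mm farther back than shut.
Start: joints at [-75.63, 18.312, 89.639, -0, 72.044, -1.146], TCP at [0.154, -0.554, 0.304] pointing down, gripper open.
Joint ranges: [-177.97, 177.97], [-48.28, 115.42], [12.27, 149.76], [-77.06, 257.06], [2.81, 150.46], [-146.56, 146.56]. Speed limits (degrees/s): [147.25, 147.25, 180, 180, 180, 180].

## Interface

Orientations are given as a 3x3 rotation matrix whose columns are the frame's x, y, z axes.
In Python, from station import manip gives the robot as it stands.
- The arm moves only by the tool carry_out, never from a script. Its argument "plan" is a list of rows, each an object with "linear": the shift along the tool's x, y, z in mm, a list of three; "rotation": the turn, a rotation vector about the tool's x, y, z in units of 5 degrees (1.0 is 5 degrees), a list of three; "grip": the opening, from -1 (shut) to 1 (fully open), so that 0 is half open. A call has 1 to 5 rows; each row shifts and turns the commanded pose from where the row before left it, along the tool's axes as they then stand; what a row does not reach is not made up. A row lasts 1/10 s, in which the tool goes at most 50 mm and 8.59 degrees, less where a joint would pass 70% of its speed; a pose out of reach is approached as far as the arm can. A call is refused whole if a number of a shift passes 50 or a number of a turn 1, either way. A call with a gripper value outside its range is refused whole. The fingers move at their own pace and stop on an object; "force" is the grip in N (left out, the last holds). Time passes only in rows, so rows that do not move let the fingers close. It gives the time, the measured TCP pose, the force, the opening and the grip force at its end, in the units of the state.
- manip.read_state(): the state, without advancing time (a new reading comes with each control period).
- manip.camera(name): name is "scene" or "top"; returns the picture (480x640x3 uint8, red, green, blue); there is no depth.
- manip.camera_model(name): a dict with "vertical_fov" (degrees; the focal length in pixels is half the picture's height over the tangent of half this angle, whatever the lens; pixels are square), "cx", "cy" (the principal point, pixels), "distortion" ([k1, k2, p1, p2, k3] as OpenCV has them; the pictures are not rectified), "rvec" (rotation vector, rad) and "tvec" (3), from world to camera coordinates, as OpenCV has them. Camera axes: x right, y down, z forward; pixel columns grow to the right and rows downward; lengths in m; the calibration is good to about 2 mm. A picture is of the moment at which its call begins. camera_model takes no time and is no camera call.
- manip.finish_job(): hands the job in; it is judged then, once.
Trained networks look in the newest picture that a camera, given by its name, has taken for a name from the list of things; names that differ only in an ending like _2 or _b are one class to them, and where a whole thing is asked for, a point or a joint stands for the part that bears it (a point fixed in the world has none). Each returns a list of dicts, best first, with "conf" (0 to 1); they miss things now and then, are a little off and sometimes report something else, mostly with a low value. They report only what shows in the picture. A call takes as long as a camera call. They do not tell look-alikes from the thing itself.
- manip.recognise(query, camera): "position" ([column, row] in pixels, amid what is visible of it).
The state is a dict: "t": time; "qpos": joint angles; "qvel": joint speeds; "joint_torque": joint torques, N m; "position": TCP position; "eef_rot": TCP orientation; "force": force on the tool from outside, world axes, zero at the start; "wrist_torque": the same for the moment, N m; "finger_gap": opening from 0.0 (shut) to 1.0 (fully open); "finger_force": force on a finger pad.
Only numpy, scipy, OpenCV 4.12 (cv2) and the standard library are available. Lean on these libraries where they do the work, as an engineer would, in place of code of your own. Each camera call takes 0.05 s, during which the arm holds its last target. There are 200 camera calls.

## Working session

There is one attempt and no reset: what is moved stays moved. The work goes in short steps, Python scripts to look and compute and a tool call to move; the robot and the scene stay as the last step left them, time stands still between calls to the robot, and variables do not carry over. Pictures are saved under pics/ and viewed, at most 10 in all, crops included, and the job is handed in when it is done.

Besides the shell and the picture viewer there is one more tool, called after ">>>" as a command line: name --argument value ..., lists and objects as JSON in quotes. carry_out: Moves the arm, as the interface text tells. Its arguments: {"type":"object","properties":{"plan":{"type":"array"},"force":{"type":"number"}},"required":["plan"]}

```bash
mkdir -p pics
cat > h.py <<'E'
import numpy as np, cv2
from station import manip
def model(n):
    m=manip.camera_model(n); f=240/np.tan(np.radians(m["vertical_fov"]/2))
    K=np.array([[f,0,m["cx"]],[0,f,m["cy"]],[0,0,1.]])
    return K,np.array(m["distortion"],float),np.array(m["rvec"],float),np.array(m["tvec"],float)
def ray(n,p,z):
    K,d,r,t=model(n); u=cv2.undistortPoints(np.array([[p]],float),K,d)[0,0]
    R=cv2.Rodrigues(r)[0]; c=-R.T@t; v=R.T@np.array([u[0],u[1],1]); return c+v*(z-c[2])/v[2]
def proj(n,P):
    K,d,r,t=model(n); return cv2.projectPoints(np.array(P,float).reshape(-1,3),r,t,K,d)[0][:,0]
def snap(n,f=None):
    im=manip.camera(n)
    if f: cv2.imwrite("pics/"+f,im[:,:,::-1])
    return im
E
python3 - <<'E'
from h import *
np.set_printoptions(precision=4,suppress=True)
for n in("scene","top"):
    snap(n,n+"1.png"); K,d,r,t=model(n); print(n,K[0,0],d,-cv2.Rodrigues(r)[0].T@t)
Z=dict(stand=.068,stand_mouth=.034,tray=.004,tray_tab=.026,weight_center=.029,pan=.004,bottle=.086,beaker_50=.059,electrode_cap=.036,weights_case=.043)
for q,z in Z.items():
  for n in("scene","top"):
    for o in manip.recognise(q,n)[:3]: print(q,n,round(o["conf"],2),np.round(o["position"],1),ray(n,o["position"],z)[:2])
s=manip.read_state();print(s["t"],s["eef_rot"],s["position"])
E
```

```text
scene 483.2243163702622 [-0.0622  0.      0.      0.      0.    ] [0.0723 0.7713 0.8543]
top 612.9204338138429 [-0.0629  0.      0.      0.      0.    ] [0.4197 0.0278 1.5309]
stand scene 0.81 [332.1 224. ] [ 0.5452 -0.0342]
stand scene 0.51 [388.6 210.8] [ 0.4503 -0.1619]
stand top 0.78 [347.1 249.7] [ 0.5536 -0.0471]
stand_mouth scene 0.92 [336.8 226.2] [ 0.5507 -0.0683]
stand_mouth top 0.66 [346.9 251.8] [ 0.5516 -0.0485]
tray scene 0.98 [257.8 235.1] [0.7239 0.0484]
tray top 0.94 [299.9 185.3] [0.7198 0.0724]
tray top 0.71 [323.9 267.9] [0.5124 0.0065]
tray_tab scene 0.7 [252.5 233.3] [0.7229 0.0692]
tray_tab scene 0.61 [338.1 254.1] [0.497 0.013]
tray_tab top 0.88 [322.5 267. ] [0.5132 0.0103]
tray_tab top 0.73 [302.3 183.7] [0.7197 0.0659]
weight_center scene 0.67 [334.8 234.9] [ 0.5399 -0.0409]
weight_center scene 0.23 [334.7 254.7] [0.5014 0.0223]
pan scene 0.86 [386.7 211.6] [ 0.4839 -0.2316]
pan top 0.65 [418.8 281. ] [ 0.4857 -0.2313]
bottle scene 0.83 [306.1 334.9] [0.3998 0.2978]
bottle top 0.65 [491.1 266. ] [ 0.5219 -0.3904]
bottle top 0.54 [213.5 302.7] [0.4189 0.2645]
beaker_50 scene 0.65 [347.7 174.9] [ 0.6293 -0.2564]
beaker_50 top 0.79 [439.  216.9] [ 0.6406 -0.2701]
electrode_cap scene 0.65 [399.  169.9] [ 0.5295 -0.3968]
electrode_cap top 0.56 [490.4 263.5] [ 0.5316 -0.4031]
weights_case scene 0.7 [239.4 371.3] [0.477  0.4141]
weights_case top 0.81 [160.8 273.7] [0.4854 0.4028]
weights_case top 0.38 [215.3 302.6] [0.4192 0.2672]
1.1 [[ 0.9635  0.2675  0.    ]
 [ 0.2675 -0.9635 -0.0001]
 [ 0.      0.0001 -1.    ]] [ 0.1538 -0.5541  0.3039]
```

Run:
```python
import cv2
a=cv2.imread("pics/top1.png")[160:310,280:480]; cv2.imwrite("pics/c1.png",cv2.resize(a,None,fx=4,fy=4,interpolation=cv2.INTER_CUBIC))
a=cv2.imread("pics/scene1.png")[150:300,240:440]; cv2.imwrite("pics/c2.png",cv2.resize(a,None,fx=4,fy=4,interpolation=cv2.INTER_CUBIC))
```

```text
(no output)
```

View pics/c1.png

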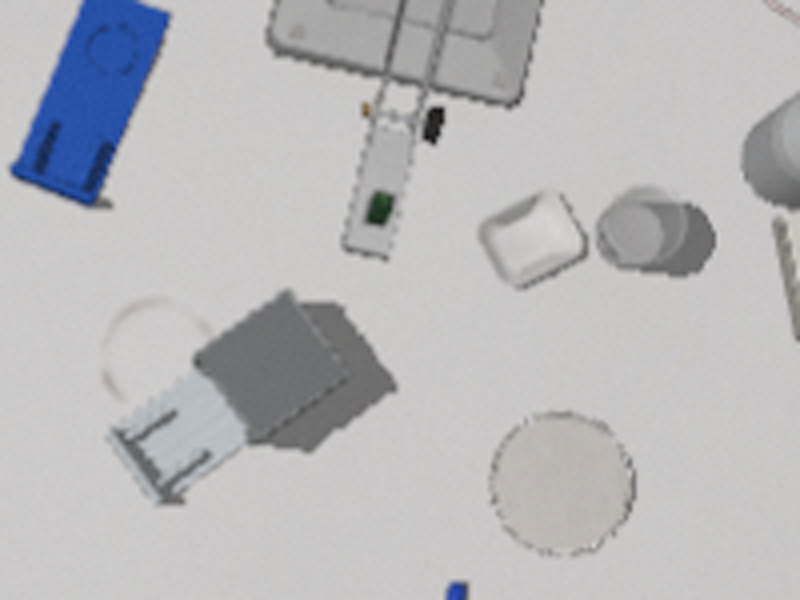

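View pics/c2.png

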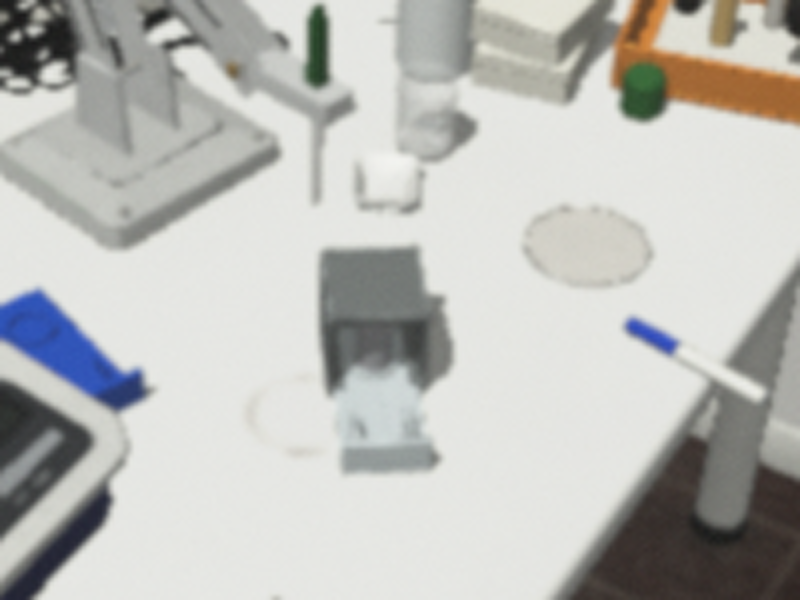

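The top crop shows the stand roof with corners at crop (287,290), (352,378), (250,440), (195,358). The silver tray points to the lower left and its tab is near (135,470). The pan is at (562,483). The blue look-alike is at upper left. The scene crop agrees, and a fixture arm overhangs beyond the stand.

```bash
cat > fit.py <<'E'
from h import *
from scipy.optimize import least_squares
np.set_printoptions(precision=4,suppress=True)
a=cv2.imread("pics/top1.png"); b=cv2.imread("pics/scene1.png")
T=lambda l:np.array(l)/4+[280,160]-.375; S=lambda l:np.array(l)/4+[240,150]-.375
for n,p in(("top",T([(287,290),(352,378),(250,440),(195,358)])),("scene",S([(418,247),(430,318),(328,322),(320,252)]))):
    w=np.array([ray(n,q,.068)[:2] for q in p]); print(n,"roof centre",w.mean(0),"\n",w,"sides",np.linalg.norm(np.roll(w,-1,0)-w,axis=1))
for n,p in(("top",T([(110,432),(160,500)])),("scene",S([(342,450),(430,442)]))):
    w=np.array([ray(n,q,.026)[:2] for q in p]); print(n,"tab",w,w.mean(0),np.linalg.norm(w[1]-w[0]),"normal dir",np.degrees(np.arctan2(*(w[1]-w[0])[::-1])))
for p in([(245,440),(185,490)],[(190,370),(125,425)]):
    w=np.array([ray("top",q,.004)[:2] for q in T(p)]); print("side",w,np.degrees(np.arctan2(*(w[1]-w[0])[::-1])))
print("pan",ray("top",T([(562,483)])[0],.004),ray("scene",S([(588,245)])[0],.004))
E
python3 fit.py
```

```text
top roof centre [ 0.55   -0.0479] 
 [[ 0.5963 -0.0565]
 [ 0.5443 -0.0966]
 [ 0.5055 -0.0362]
 [ 0.5538 -0.0022]] sides [0.0657 0.0717 0.0591 0.069 ]
scene roof centre [ 0.5501 -0.047 ] 
 [[ 0.546  -0.095 ]
 [ 0.5035 -0.0382]
 [ 0.5545  0.0003]
 [ 0.5963 -0.0552]] sides [0.071  0.0639 0.0695 0.0641]
top tab [[0.5107 0.0481]
 [0.4698 0.0163]] [0.4902 0.0322] 0.05180083223336352 normal dir -142.1676658882774
scene tab [[0.5087 0.0547]
 [0.4675 0.0191]] [0.4881 0.0369] 0.054509117281316556 normal dir -139.15142760104115
side [[ 0.5092 -0.0359]
 [ 0.4771  0.0007]] 131.20377346424937
side [[ 0.5521 -0.0005]
 [ 0.5166  0.0391]] 131.79092362290692
pan [ 0.4873 -0.2347  0.004 ] [ 0.4855 -0.2344  0.004 ]
```

```bash
cat > ov.py <<'E'
from h import *
import sys
def boxes(X,Y,A,tx,ty,ta):
    c,s=np.cos(np.radians(A)),np.sin(np.radians(A))
    st=lambda x,y,z:(X+c*x-s*y,Y+s*x+c*y,z)
    c2,s2=np.cos(np.radians(ta)),np.sin(np.radians(ta))
    tr=lambda x,y,z:(tx+c2*x-s2*y,ty+s2*x+c2*y,z)
    q=lambda f,x0,x1,y,z:[f(x0,-y,z),f(x1,-y,z),f(x1,y,z),f(x0,y,z)]
    return [q(st,-.035,.035,.0325,.068),q(tr,-.0675,.0675,.028,.004),q(tr,-.0675,-.0615,.028,.026)]
def overlay(f,args,cen,hw,hh,fx,tag="1"):
    out=[]
    for n,(u,v) in zip(("top","scene"),cen):
        u0,v0=u-hw//2,v-hh//2
        im=cv2.imread(f"pics/{n}{tag}.png")[v0:v0+hh,u0:u0+hw]; im=cv2.resize(im,None,fx=fx,fy=fx,interpolation=cv2.INTER_CUBIC)
        for b,col in zip(boxes(*args),((0,0,255),(0,200,0),(255,0,255))):
            p=((proj(n,b)-[u0,v0]+.5)*fx-.5).round().astype(int); cv2.polylines(im,[p],True,col,1,cv2.LINE_AA)
        out.append(im)
    cv2.imwrite("pics/"+f,np.hstack(out))
E
python3 - <<'E'
from ov import *
A=-53.;c,s=np.cos(np.radians(A)),np.sin(np.radians(A))
overlay("o1.png",(.55,-.0475,A,.55-.0385*c,-.0475-.0385*s,A),((335,258),(334,240)),80,110,5)
E
```

```text
(no output)
```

View pics/o1.png

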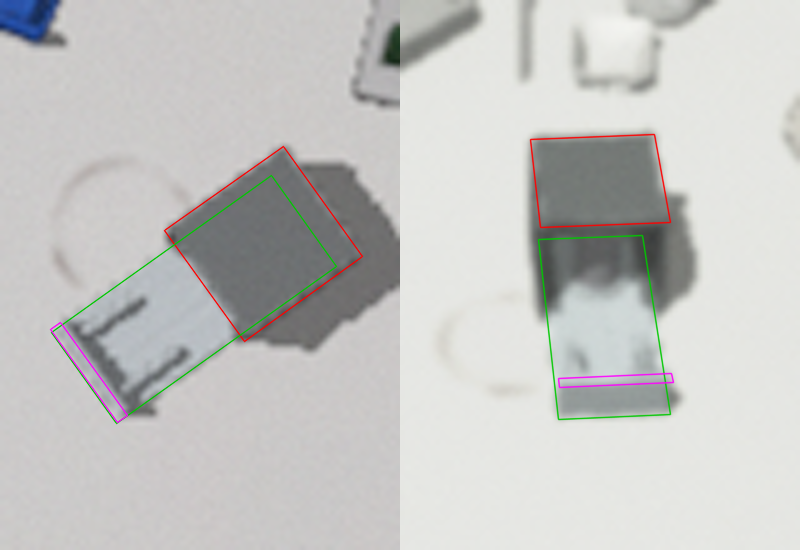

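View pics/top1.png

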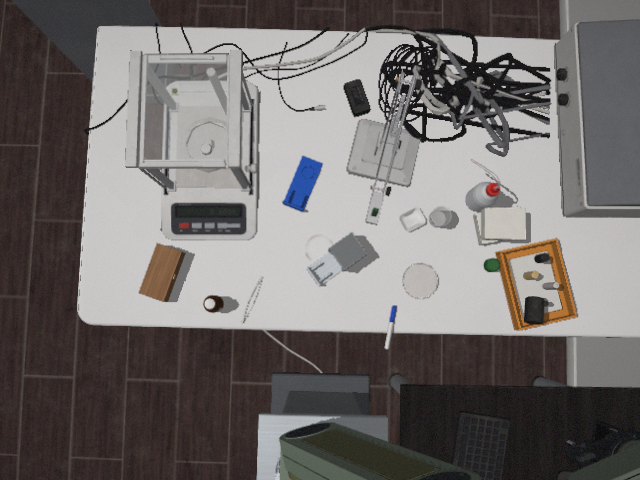

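The overlay fits. The stand is at about (0.550, -0.0475) with yaw -53°, and the tray is in line with it, its tab 103 mm out. Nothing stands in the tray's path. I'll move above the hook point.

>>> carry_out --plan '[{"linear": [32.5,-30.3,0],"rotation": [0,0,0],"grip": -1},{"linear": [32.5,-30.3,0],"rotation": [0,0,0],"grip": -1},{"linear": [32.5,-30.3,0],"rotation": [0,0,0],"grip": -1},{"linear": [32.5,-30.3,0],"rotation": [0,0,0],"grip": -1},{"linear": [32.5,-30.3,0],"rotation": [0,0,0],"grip": -1}]'

```text
t: 1.6
position: [0.2704, -0.3631, 0.3041]
eef_rot: [[0.964, 0.267, 0.001], [0.267, -0.964, -0.0], [0.0, 0.001, -1.0]]
force: [1.3, 0.4, 0.4]
finger_gap: 0.145
finger_force: 0.0
```

>>> carry_out --plan '[{"linear": [32.5,-30.3,0],"rotation": [0,0,0],"grip": -1},{"linear": [32.5,-30.3,0],"rotation": [0,0,0],"grip": -1},{"linear": [32.5,-30.3,0],"rotation": [0,0,0],"grip": -1},{"linear": [32.5,-30.3,0],"rotation": [0,0,0],"grip": -1},{"linear": [32.5,-30.3,0],"rotation": [0,0,0],"grip": -1}]'

```text
t: 2.1
position: [0.3865, -0.1735, 0.3042]
eef_rot: [[0.964, 0.267, 0.001], [0.267, -0.964, -0.001], [0.001, 0.001, -1.0]]
force: [-0.0, -0.1, -0.0]
finger_gap: 0.007
finger_force: 0.0
```

>>> carry_out --plan '[{"linear": [32.5,-30.3,0],"rotation": [0,0,0],"grip": -1},{"linear": [32.5,-30.3,0],"rotation": [0,0,0],"grip": -1},{"linear": [32.5,-30.3,0],"rotation": [0,0,0],"grip": -1},{"linear": [32.5,-30.3,0],"rotation": [0,0,0],"grip": -1},{"linear": [32.5,-30.3,0],"rotation": [0,0,0],"grip": -1}]'

```text
t: 2.6
position: [0.5027, 0.0161, 0.3041]
eef_rot: [[0.963, 0.268, 0.001], [0.268, -0.963, -0.0], [0.001, 0.0, -1.0]]
force: [1.3, -1.2, 0.6]
finger_gap: 0.002
finger_force: 0.0
```

>>> carry_out --plan '[{"linear": [0,0,20],"rotation": [0,0,-1],"grip": -1},{"linear": [0,0,20],"rotation": [0,0,-1],"grip": -1},{"linear": [0,0,20],"rotation": [0,0,-1],"grip": -1},{"linear": [0,0,20],"rotation": [0,0,-1],"grip": -1},{"linear": [0,0,20],"rotation": [0,0,-0.3],"grip": -1}]'

```text
t: 3.1
position: [0.502, 0.0144, 0.2032]
eef_rot: [[0.797, 0.604, 0.0], [0.604, -0.797, -0.0], [0.0, 0.0, -1.0]]
force: [0.2, -0.1, -1.3]
finger_gap: 0.002
finger_force: 0.0
```

>>> carry_out --plan '[{"linear": [0,0,0],"rotation": [0,0,0],"grip": -1},{"linear": [0,0,0],"rotation": [0,0,0],"grip": -1}]'

```text
t: 3.3
position: [0.5022, 0.0143, 0.2042]
eef_rot: [[0.799, 0.602, 0.0], [0.602, -0.799, -0.0], [-0.0, 0.0, -1.0]]
force: [-0.4, -0.4, 0.3]
finger_gap: 0.003
finger_force: 0.0
```

>>> carry_out --plan '[{"linear": [0,0,26],"rotation": [0,0,0],"grip": -1},{"linear": [0,0,26],"rotation": [0,0,0],"grip": -1},{"linear": [0,0,26],"rotation": [0,0,0],"grip": -1},{"linear": [0,0,20],"rotation": [0,0,0],"grip": -1},{"linear": [0,0,0],"rotation": [0,0,0],"grip": -1}]'

```text
t: 3.8
position: [0.5014, 0.0142, 0.105]
eef_rot: [[0.799, 0.602, -0.003], [0.602, -0.799, -0.0], [-0.002, -0.002, -1.0]]
force: [-0.9, -0.3, 0.4]
finger_gap: 0.002
finger_force: 0.0
```

Run:
```python
from ov import *
snap("scene","scene2.png"); cv2.imwrite("pics/c3.png",cv2.resize(cv2.imread("pics/scene2.png")[190:280,280:400],None,fx=6,fy=6,interpolation=cv2.INTER_CUBIC))
s=manip.read_state();print(s["position"],s["force"])
```

```text
[0.50230083 0.01424475 0.106241  ] [ 0.35997855 -0.9642307   0.606997  ]
```

View pics/c3.png

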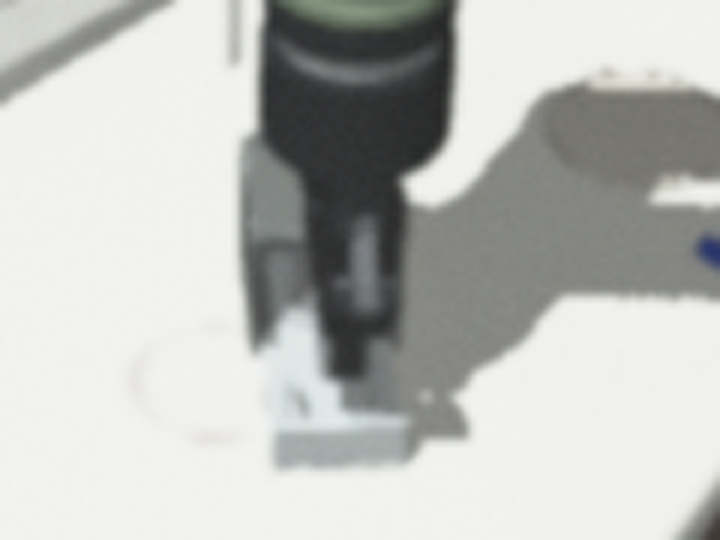

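The shut fingers hang behind the tab, with the tip at crop (348,365) and the tab spanning 275–412 across, so they are centred. The stand is untouched. I'll descend until the tip is about 9 mm above the desk and approach the tab.

>>> carry_out --plan '[{"linear": [0,0,8],"rotation": [0,0,0],"grip": -1},{"linear": [0,0,8],"rotation": [0,0,0],"grip": -1},{"linear": [0,0,8],"rotation": [0,0,0],"grip": -1},{"linear": [0,0,0],"rotation": [0,0,0],"grip": -1},{"linear": [0,0,0],"rotation": [0,0,0],"grip": -1}]'

```text
t: 4.35
position: [0.5019, 0.0143, 0.0818]
eef_rot: [[0.798, 0.602, -0.0], [0.602, -0.798, -0.0], [-0.0, -0.0, -1.0]]
force: [0.1, 0.2, -1.0]
finger_gap: -0.002
finger_force: 0.0
```

>>> carry_out --plan '[{"linear": [0,-2,0],"rotation": [0,0,0],"grip": -1},{"linear": [0,-2,0],"rotation": [0,0,0],"grip": -1},{"linear": [0,-2,0],"rotation": [0,0,0],"grip": -1},{"linear": [0,-2,0],"rotation": [0,0,0],"grip": -1},{"linear": [0,-2,0],"rotation": [0,0,0],"grip": -1}]'

```text
t: 4.85
position: [0.4963, 0.0223, 0.0821]
eef_rot: [[0.798, 0.602, 0.001], [0.602, -0.798, -0.0], [0.001, 0.001, -1.0]]
force: [0.9, -0.6, -0.5]
finger_gap: 0.002
finger_force: 0.9
```

>>> carry_out --plan '[{"linear": [0,-3,0],"rotation": [0,0,0],"grip": -1},{"linear": [0,-3,0],"rotation": [0,0,0],"grip": -1},{"linear": [0,-3,0],"rotation": [0,0,0],"grip": -1},{"linear": [0,-3,0],"rotation": [0,0,0],"grip": -1},{"linear": [0,-3,0],"rotation": [0,0,0],"grip": -1}]'

```text
t: 5.35
position: [0.487, 0.0344, 0.0821]
eef_rot: [[0.798, 0.602, 0.001], [0.602, -0.798, -0.0], [0.001, 0.001, -1.0]]
force: [2.3, -2.1, 2.0]
finger_gap: 0.0
finger_force: 1.4
```

Run:
```python
from ov import *
snap("scene","scene3.png"); snap("top","top3.png")
out=[cv2.resize(cv2.imread("pics/%s.png"%f)[190:280,285:385],None,fx=4,fy=4,interpolation=cv2.INTER_CUBIC) for f in("scene3",)]
t=cv2.resize(cv2.imread("pics/top3.png")[220:310,290:390],None,fx=4,fy=4,interpolation=cv2.INTER_CUBIC)
cv2.imwrite("pics/c4.png",np.hstack(out+[t]))
s=manip.read_state();print(s["position"],s["force"])
```

```text
[0.4866473  0.03460817 0.0819411 ] [-0.1838125  -0.48232134 -0.39336189]
```

View pics/c4.png

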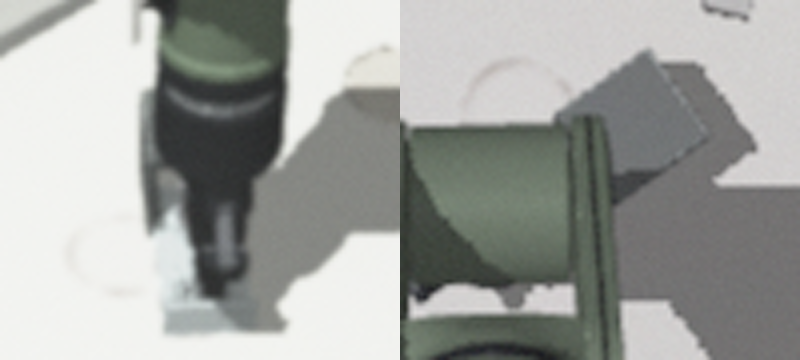

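The top half shows the stand's corners unmoved, with the right-hand ones still near px (352,232) and (367,254). The tray has come about 17 mm. I'll continue straight.

>>> carry_out --plan '[{"linear": [0,-4,0],"rotation": [0,0,0],"grip": -1},{"linear": [0,-4,0],"rotation": [0,0,0],"grip": -1},{"linear": [0,-4,0],"rotation": [0,0,0],"grip": -1},{"linear": [0,-4,0],"rotation": [0,0,0],"grip": -1},{"linear": [0,-4,0],"rotation": [0,0,0],"grip": -1}]'

```text
t: 5.95
position: [0.4747, 0.0505, 0.0819]
eef_rot: [[0.798, 0.602, 0.0], [0.602, -0.798, -0.0], [-0.0, 0.0, -1.0]]
force: [1.5, -1.5, 2.3]
finger_gap: 0.001
finger_force: 1.3
```

```bash
cat > chk.py <<'E'
from ov import *
im=snap("top")[:,:,::-1]; a=cv2.imread("pics/top1.png")
# right-hand roof corners and shadow, rigid shift in 8x upsampled pictures
U=lambda x:cv2.resize(x,None,fx=8,fy=8,interpolation=cv2.INTER_CUBIC)
for n,(r0,r1,c0,c1) in dict(upper=(228,243,346,361),right=(246,262,358,372)).items():
    m=cv2.matchTemplate(U(im[r0-4:r1+4,c0-4:c1+4]),U(a[r0:r1,c0:c1]),cv2.TM_CCOEFF_NORMED); _,v,_,l=cv2.minMaxLoc(m); print(n,"shift px",(np.array(l)-32)/8,round(v,3))
s=manip.read_state();print(s["t"],s["position"],s["force"])
E
python3 chk.py
```

```text
upper shift px [0. 0.] 0.999
right shift px [0.125 0.   ] 0.824
6.0 [0.4741366  0.05083364 0.08183434] [ 0.94815068  0.20875302 -0.41366271]
```

The stand hasn't moved. I'll draw the tray another 48 mm.

>>> carry_out --plan '[{"linear": [0,-4,0],"rotation": [0,0,0],"grip": -1},{"linear": [0,-4,0],"rotation": [0,0,0],"grip": -1},{"linear": [0,-4,0],"rotation": [0,0,0],"grip": -1},{"linear": [0,-4,0],"rotation": [0,0,0],"grip": -1},{"linear": [0,-4,0],"rotation": [0,0,0],"grip": -1}]'

```text
t: 6.5
position: [0.4625, 0.0664, 0.0818]
eef_rot: [[0.798, 0.602, -0.0], [0.602, -0.798, -0.0], [-0.0, -0.0, -1.0]]
force: [2.0, -2.2, 1.1]
finger_gap: 0.001
finger_force: 1.0
```

>>> carry_out --plan '[{"linear": [0,-4,0],"rotation": [0,0,0],"grip": -1},{"linear": [0,-4,0],"rotation": [0,0,0],"grip": -1},{"linear": [0,-4,0],"rotation": [0,0,0],"grip": -1},{"linear": [0,-4,0],"rotation": [0,0,0],"grip": -1},{"linear": [0,-4,0],"rotation": [0,0,0],"grip": -1}]'

```text
t: 7.0
position: [0.4505, 0.0824, 0.0818]
eef_rot: [[0.798, 0.602, -0.0], [0.602, -0.798, -0.0], [-0.0, -0.0, -1.0]]
force: [0.6, -2.1, 0.2]
finger_gap: 0.001
finger_force: 0.9
```

>>> carry_out --plan '[{"linear": [0,-4,0],"rotation": [0,0,0],"grip": -1},{"linear": [0,-4,0],"rotation": [0,0,0],"grip": -1},{"linear": [0,0,0],"rotation": [0,0,0],"grip": -1},{"linear": [0,3,0],"rotation": [0,0,0],"grip": -1},{"linear": [0,3,0],"rotation": [0,0,0],"grip": -1}]'

```text
t: 7.5
position: [0.4496, 0.0837, 0.0818]
eef_rot: [[0.798, 0.602, -0.0], [0.602, -0.798, -0.0], [-0.0, -0.0, -1.0]]
force: [-0.3, -0.6, -0.3]
finger_gap: 0.001
finger_force: 0.0
```

>>> carry_out --plan '[{"linear": [0,0,0],"rotation": [0,0,0],"grip": -1},{"linear": [0,0,-15],"rotation": [0,0,0],"grip": -1},{"linear": [0,0,-30],"rotation": [0,0,0],"grip": -1},{"linear": [0,0,-40],"rotation": [0,0,0],"grip": -1},{"linear": [0,0,-40],"rotation": [0,0,0],"grip": -1}]'

```text
t: 8.0
position: [0.4491, 0.0835, 0.2079]
eef_rot: [[0.799, 0.602, -0.002], [0.602, -0.799, -0.0], [-0.001, -0.001, -1.0]]
force: [0.9, -0.8, -0.2]
finger_gap: 0.001
finger_force: 0.0
```

```bash
python3 chk.py
python3 - <<'E'
from ov import *
np.set_printoptions(precision=4,suppress=True)
snap("scene","scene4.png"); snap("top","top4.png")
for q,z in dict(weight_center=.029,tray_tab=.026,stand=.068,stand_mouth=.034,tray_rear=.002).items():
  for n in("scene","top"):
    for o in manip.recognise(q,n)[:2]: print(q,n,round(o["conf"],2),np.round(o["position"],1),ray(n,o["position"],z)[:2])
A=-53.;c,s=np.cos(np.radians(A)),np.sin(np.radians(A));d=.0385+.085
overlay("o4.png",(.55,-.0475,A,.55-d*c,-.0475-d*s,A),((325,268),(334,250)),100,130,4,"4")
E
```

```text
upper shift px [0.125 0.   ] 0.998
right shift px [0. 0.] 0.883
8.05 [0.45242854 0.08408157 0.21421846] [2.30266111 0.56567171 4.68433308]
weight_center scene 0.52 [336.7 257.1] [0.4928 0.0268]
weight_center top 0.37 [318.7 276.7] [0.489  0.0191]
tray_tab scene 0.73 [255.8 235. ] [0.7116 0.0697]
tray_tab top 0.86 [322.3 271. ] [0.5033 0.0106]
tray_tab top 0.63 [304.2 187. ] [0.7115 0.061 ]
stand scene 0.7 [327.1 223.4] [ 0.557  -0.0292]
stand top 0.69 [345.1 251.3] [ 0.5497 -0.0424]
stand_mouth scene 0.76 [327.2 223.9] [ 0.5766 -0.0622]
stand_mouth top 0.73 [348.1 250.6] [ 0.5546 -0.0514]
tray_rear scene 0.81 [250.1 236. ] [0.7402 0.0608]
tray_rear scene 0.56 [336.7 275.9] [0.4723 0.0587]
tray_rear top 0.84 [300.1 183.2] [0.7256 0.0721]
tray_rear top 0.68 [321.1 272.3] [0.5014 0.0132]
```

View pics/o4.png

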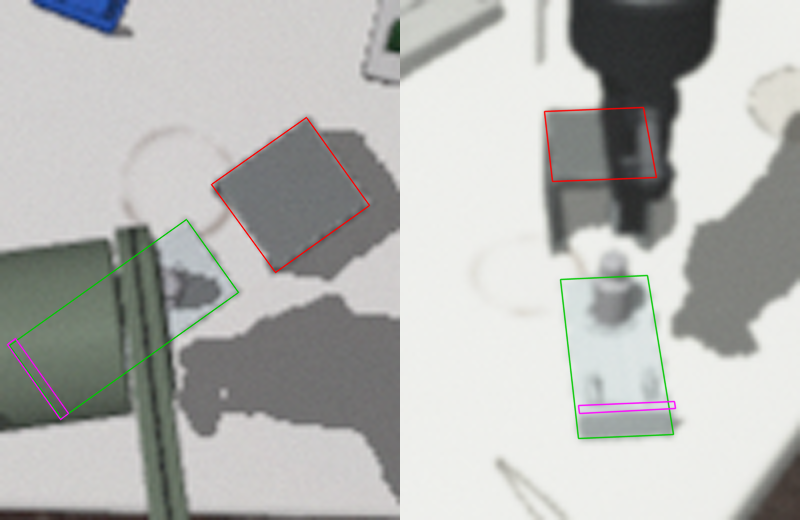

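The top half shows the stand unmoved (red outline on the roof) and the tray in line and wholly clear. The scene half shows the weight standing upright on the tray at crop (612,290), which is about (0.494, 0.026). I'll go above the weight and turn 90° so the fingers close across the tray.

>>> carry_out --plan '[{"linear": [0,18,0],"rotation": [0,0,-1],"grip": -1},{"linear": [-1,18,0],"rotation": [0,0,-1],"grip": -0.5},{"linear": [-3,18,0],"rotation": [0,0,-1],"grip": 0},{"linear": [-5,17,0],"rotation": [0,0,-1],"grip": 0.3},{"linear": [0,0,0],"rotation": [0,0,-1],"grip": 0.3}]'

```text
t: 9.15
position: [0.4945, 0.0252, 0.2067]
eef_rot: [[0.468, 0.884, 0.001], [0.884, -0.468, -0.001], [-0.0, 0.001, -1.0]]
force: [0.2, -0.8, -0.7]
finger_gap: 0.644
finger_force: 0.0
```

>>> carry_out --plan '[{"linear": [0,0,0],"rotation": [0,0,-1],"grip": 0.3},{"linear": [0,0,0],"rotation": [0,0,-1],"grip": 0.3},{"linear": [0,0,0],"rotation": [0,0,-1],"grip": 0.3},{"linear": [0,0,0],"rotation": [0,0,-1],"grip": 0.3},{"linear": [0,0,0],"rotation": [0,0,-1],"grip": 0.3}]'

```text
t: 9.65
position: [0.4931, 0.0265, 0.2066]
eef_rot: [[0.049, 0.999, -0.001], [0.999, -0.049, -0.0], [-0.0, -0.001, -1.0]]
force: [0.4, 0.1, 0.7]
finger_gap: 0.65
finger_force: 0.0
```

>>> carry_out --plan '[{"linear": [0,0,0],"rotation": [0,0,-1],"grip": 0.3},{"linear": [0,0,0],"rotation": [0,0,-1],"grip": 0.3},{"linear": [0,0,0],"rotation": [0,0,-1],"grip": 0.3},{"linear": [0,0,0],"rotation": [0,0,-1],"grip": 0.3},{"linear": [0,0,0],"rotation": [0,0,-1],"grip": 0.3}]'

```text
t: 10.15
position: [0.4932, 0.0265, 0.2067]
eef_rot: [[-0.378, 0.926, -0.0], [0.926, 0.378, -0.0], [0.0, -0.0, -1.0]]
force: [-0.5, 0.6, 0.2]
finger_gap: 0.651
finger_force: 0.0
```

>>> carry_out --plan '[{"linear": [0,0,0],"rotation": [0,0,-1],"grip": 0.3},{"linear": [0,0,0],"rotation": [0,0,-1],"grip": 0.3},{"linear": [0,0,0],"rotation": [0,0,-1],"grip": 0.3},{"linear": [0,0,0],"rotation": [0,0,0],"grip": 0.3},{"linear": [0,0,0],"rotation": [0,0,0],"grip": 0.3}]'

```text
t: 10.65
position: [0.4932, 0.0265, 0.2067]
eef_rot: [[-0.601, 0.8, -0.0], [0.8, 0.601, -0.0], [0.0, -0.0, -1.0]]
force: [-0.6, 0.0, 0.5]
finger_gap: 0.648
finger_force: 0.0
```

Run:
```python
from ov import *
np.set_printoptions(precision=4,suppress=True)
snap("scene","scene5.png"); print(proj("scene",[(.4945,.026,z) for z in(.004,.029,.054)]))
for o in manip.recognise("weight_center","scene")[:2]: print(o,ray("scene",o["position"],.029))
s=manip.read_state(); R=s["eef_rot"]; print(s["position"],np.array(R),s["finger_gap"],"to go",np.array(R).T@(np.array([.4945,.026,.082])-s["position"])*1000)
cv2.imwrite("pics/c5.png",cv2.resize(cv2.imread("pics/scene5.png")[190:290,285:385],None,fx=6,fy=6,interpolation=cv2.INTER_CUBIC))
```

```text
[[335.9412 263.8637]
 [336.2846 256.649 ]
 [336.6375 249.2274]]
{'position': [337.9, 261.0], 'conf': 0.64} [0.4833 0.0368 0.029 ]
[0.4932 0.0265 0.2068] [[-0.6011  0.7992 -0.0001]
 [ 0.7992  0.6011 -0.0001]
 [ 0.     -0.0001 -1.    ]] 0.6489670673271608 to go [ -1.1797   0.7776 124.7981]
```

View pics/c5.png

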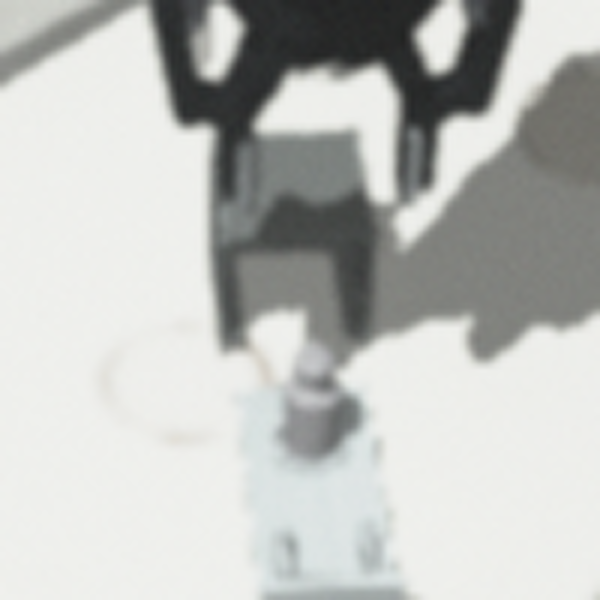

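The weight is upright at crop (315,400), about 1–3 mm from the model point. The open fingers are above and straddle it. I'll descend with a -1 mm correction in x and y, then close.

>>> carry_out --plan '[{"linear": [-1,-1,30],"rotation": [0,0,0],"grip": 0.3},{"linear": [0,0,30],"rotation": [0,0,0],"grip": 0.3},{"linear": [0,0,30],"rotation": [0,0,0],"grip": 0.3},{"linear": [0,0,20],"rotation": [0,0,0],"grip": 0.3},{"linear": [0,0,14],"rotation": [0,0,0],"grip": 0.3}]'

```text
t: 11.25
position: [0.4924, 0.025, 0.0813]
eef_rot: [[-0.601, 0.799, -0.002], [0.799, 0.601, -0.0], [0.001, -0.002, -1.0]]
force: [0.4, -0.4, 0.0]
finger_gap: 0.65
finger_force: 0.0
```

>>> carry_out --plan '[{"linear": [0,0,0],"rotation": [0,0,0],"grip": 0.1},{"linear": [0,0,0],"rotation": [0,0,0],"grip": -0.1},{"linear": [0,0,0],"rotation": [0,0,0],"grip": -0.25},{"linear": [0,0,0],"rotation": [0,0,0],"grip": -0.35},{"linear": [0,0,0],"rotation": [0,0,0],"grip": -0.45}]' --force 20

```text
t: 11.75
position: [0.4937, 0.0251, 0.0838]
eef_rot: [[-0.602, 0.799, 0.002], [0.799, 0.602, 0.0], [-0.001, 0.002, -1.0]]
force: [0.0, 1.3, 2.4]
finger_gap: 0.274
finger_force: 7.5
```

>>> carry_out --plan '[{"linear": [0,0,0],"rotation": [0,0,0],"grip": -0.6},{"linear": [0,0,0],"rotation": [0,0,0],"grip": -0.8},{"linear": [0,0,0],"rotation": [0,0,0],"grip": -1},{"linear": [0,0,0],"rotation": [0,0,0],"grip": -1},{"linear": [0,0,0],"rotation": [0,0,0],"grip": -1}]' --force 25

```text
t: 12.25
position: [0.4937, 0.0251, 0.0839]
eef_rot: [[-0.602, 0.799, 0.002], [0.799, 0.602, 0.0], [-0.001, 0.002, -1.0]]
force: [0.2, 0.3, 6.2]
finger_gap: 0.27
finger_force: 24.4
```

>>> carry_out --plan '[{"linear": [0,0,-4],"rotation": [0,0,0],"grip": -1},{"linear": [0,0,-8],"rotation": [0,0,0],"grip": -1},{"linear": [0,0,-20],"rotation": [0,0,0],"grip": -1},{"linear": [0,0,-30],"rotation": [0,0,0],"grip": -1},{"linear": [0,0,-30],"rotation": [0,0,0],"grip": -1}]'

```text
t: 12.75
position: [0.4923, 0.025, 0.1758]
eef_rot: [[-0.602, 0.798, -0.002], [0.798, 0.602, -0.0], [0.001, -0.002, -1.0]]
force: [1.1, -1.2, -1.1]
finger_gap: 0.268
finger_force: 24.7
```

>>> carry_out --plan '[{"linear": [0,0,-20],"rotation": [0,0,0],"grip": -1},{"linear": [-8,-7,0],"rotation": [0,0,0],"grip": -1},{"linear": [-18,-14,0],"rotation": [0,0,0],"grip": -1},{"linear": [-24,-19,0],"rotation": [0,0,0],"grip": -1},{"linear": [-24,-19,0],"rotation": [0,0,0],"grip": -1}]'

```text
t: 13.25
position: [0.4892, -0.0708, 0.1936]
eef_rot: [[-0.603, 0.798, -0.003], [0.798, 0.603, 0.0], [0.002, -0.002, -1.0]]
force: [0.1, 0.5, -3.1]
finger_gap: 0.267
finger_force: 24.8
```

>>> carry_out --plan '[{"linear": [-24,-19,0],"rotation": [0,0,0],"grip": -1},{"linear": [-24,-19,0],"rotation": [0,0,0],"grip": -1},{"linear": [-24,-19,0],"rotation": [0,0,0],"grip": -1},{"linear": [-24,-19,0],"rotation": [0,0,0],"grip": -1},{"linear": [-18,-14,0],"rotation": [0,0,0],"grip": -1}]'

```text
t: 13.75
position: [0.4858, -0.2168, 0.1933]
eef_rot: [[-0.601, 0.799, -0.003], [0.799, 0.601, 0.001], [0.002, -0.002, -1.0]]
force: [0.3, 0.2, -1.2]
finger_gap: 0.269
finger_force: 24.8
```

>>> carry_out --plan '[{"linear": [-15,-13,0],"rotation": [0,0,0],"grip": -1},{"linear": [0,0,25],"rotation": [0,0,0],"grip": -1},{"linear": [0,0,25],"rotation": [0,0,0],"grip": -1},{"linear": [0,0,25],"rotation": [0,0,0],"grip": -1},{"linear": [0,0,0],"rotation": [0,0,0],"grip": -1}]'

```text
t: 14.25
position: [0.4826, -0.2338, 0.1157]
eef_rot: [[-0.602, 0.799, -0.009], [0.799, 0.602, 0.004], [0.009, -0.005, -1.0]]
force: [-0.9, 0.4, -0.8]
finger_gap: 0.267
finger_force: 24.9
```

```bash
python3 chk.py
python3 - <<'E'
from ov import *
np.set_printoptions(precision=4,suppress=True)
snap("scene","scene6.png"); s=manip.read_state(); p=np.array(s["position"]); R=np.array(s["eef_rot"])
print(p,R,s["finger_gap"],s["finger_force"],s["force"],"to go",R.T@(np.array([.4865,-.2345,p[2]])-p)*1000)
ax=[(p[0],p[1],p[2]-.054+dz) for dz in(-.025,0,.025)]
print(proj("scene",ax))
u0,v0=330,150
im=cv2.resize(cv2.imread("pics/scene6.png")[v0:v0+100,u0:u0+110],None,fx=6,fy=6,interpolation=cv2.INTER_CUBIC)
pan=[(.4865+.045*np.cos(t),-.2345+.045*np.sin(t),.004) for t in np.linspace(0,6.28,60)]
for b,col in((pan,(0,0,255)),(ax,(0,255,0))):
    cv2.polylines(im,[((proj("scene",b)-[u0,v0]+.5)*6-.5).round().astype(int)],False,col,1,cv2.LINE_AA)
cv2.imwrite("pics/c6.png",im)
E
```

```text
upper shift px [0. 0.] 0.996
right shift px [0.125 0.   ] 0.841
14.3 [ 0.48397375 -0.23432438  0.11767264] [-0.10694029 -0.42679073 -0.91896019]
[ 0.4851 -0.2347  0.1192] [[-0.6018  0.7986 -0.0022]
 [ 0.7986  0.6018  0.0009]
 [ 0.002  -0.0012 -1.    ]] 0.27511774574989434 24.940516999340616 [-0.2865 -0.878  -1.5255] to go [-0.6422  1.2503 -0.0028]
[[388.1498 200.6879]
 [389.0999 193.4403]
 [390.0717 186.0125]]
```

View pics/c6.png

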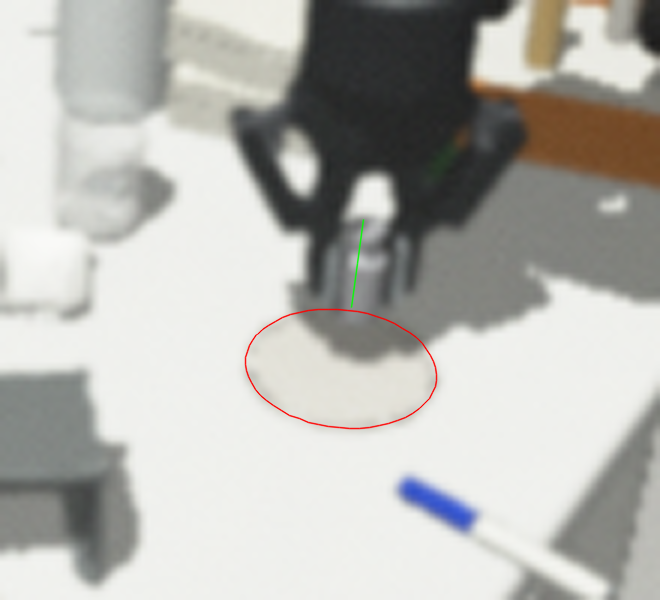

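The gripped weight hangs upright at crop (370,270), and its pads sit the same few px right of the projected tool axis. So the scene camera has about a 3 mm bias, and the pan centre in robot terms is about (0.488, -0.234). I'll correct by that and lower.

>>> carry_out --plan '[{"linear": [-1,2.5,0],"rotation": [0,0,0],"grip": -1},{"linear": [0,0,12],"rotation": [0,0,0],"grip": -1},{"linear": [0,0,12],"rotation": [0,0,0],"grip": -1},{"linear": [0,0,6],"rotation": [0,0,0],"grip": -1},{"linear": [0,0,2],"rotation": [0,0,0],"grip": -1}]'

```text
t: 14.85
position: [0.4879, -0.2335, 0.0868]
eef_rot: [[-0.602, 0.798, -0.002], [0.798, 0.602, 0.001], [0.002, -0.001, -1.0]]
force: [-0.3, -0.1, -1.8]
finger_gap: 0.267
finger_force: 24.9
```

>>> carry_out --plan '[{"linear": [0,0,0],"rotation": [0,0,0],"grip": -1},{"linear": [0,0,0],"rotation": [0,0,0],"grip": -1},{"linear": [0,0,1],"rotation": [0,0,0],"grip": -1},{"linear": [0,0,1],"rotation": [0,0,0],"grip": -1},{"linear": [0,0,0],"rotation": [0,0,0],"grip": -1}]'

```text
t: 15.35
position: [0.4884, -0.2339, 0.0859]
eef_rot: [[-0.602, 0.798, 0.0], [0.798, 0.602, -0.0], [-0.0, -0.0, -1.0]]
force: [-0.4, 0.5, -1.3]
finger_gap: 0.269
finger_force: 24.9
```

>>> carry_out --plan '[{"linear": [0,0,0.5],"rotation": [0,0,0],"grip": -1},{"linear": [0,0,0.5],"rotation": [0,0,0],"grip": -1},{"linear": [0,0,0],"rotation": [0,0,0],"grip": -1},{"linear": [0,0,0],"rotation": [0,0,0],"grip": -1}]'

```text
t: 15.75
position: [0.4884, -0.2339, 0.0849]
eef_rot: [[-0.602, 0.799, 0.0], [0.799, 0.602, -0.0], [-0.0, -0.0, -1.0]]
force: [-1.0, -0.6, -2.6]
finger_gap: 0.272
finger_force: 24.9
```

Still hanging (about -1.5 N), so I'll lower it further in half-millimetre steps.

>>> carry_out --plan '[{"linear": [0,0,0.5],"rotation": [0,0,0],"grip": -1},{"linear": [0,0,0.5],"rotation": [0,0,0],"grip": -1},{"linear": [0,0,0],"rotation": [0,0,0],"grip": -1},{"linear": [0,0,0],"rotation": [0,0,0],"grip": -1}]'

```text
t: 16.15
position: [0.4885, -0.2339, 0.0844]
eef_rot: [[-0.602, 0.798, 0.0], [0.798, 0.602, -0.0], [-0.0, 0.0, -1.0]]
force: [-1.5, -0.5, 4.9]
finger_gap: 0.268
finger_force: 25.5
```

>>> carry_out --plan '[{"linear": [0,0,0.5],"rotation": [0,0,0],"grip": -1},{"linear": [0,0,0],"rotation": [0,0,0],"grip": -1},{"linear": [0,0,0],"rotation": [0,0,0],"grip": -1}]'

```text
t: 16.45
position: [0.4885, -0.2339, 0.0844]
eef_rot: [[-0.602, 0.798, 0.001], [0.798, 0.602, -0.0], [-0.001, 0.0, -1.0]]
force: [-2.3, 0.7, 9.7]
finger_gap: 0.269
finger_force: 25.9
```

It is on the pan. I'll ease off the pressing, open gently, and rise.

>>> carry_out --plan '[{"linear": [0,0,-0.7],"rotation": [0,0,0],"grip": -1},{"linear": [0,0,0],"rotation": [0,0,0],"grip": -0.45},{"linear": [0,0,0],"rotation": [0,0,0],"grip": -0.4},{"linear": [0,0,0],"rotation": [0,0,0],"grip": -0.3},{"linear": [0,0,0],"rotation": [0,0,0],"grip": -0.1}]' --force 20

```text
t: 16.95
position: [0.4884, -0.2339, 0.0838]
eef_rot: [[-0.602, 0.799, -0.0], [0.799, 0.602, 0.0], [0.0, -0.0, -1.0]]
force: [-1.1, 0.1, -0.4]
finger_gap: 0.45
finger_force: 0.0
```

>>> carry_out --plan '[{"linear": [0,0,0],"rotation": [0,0,0],"grip": 0.2},{"linear": [0,0,0],"rotation": [0,0,0],"grip": 0.3},{"linear": [0,0,0],"rotation": [0,0,0],"grip": 0.3},{"linear": [0,0,-10],"rotation": [0,0,0],"grip": 0.3},{"linear": [0,0,-30],"rotation": [0,0,0],"grip": 0.3}]'

```text
t: 17.45
position: [0.487, -0.2331, 0.1228]
eef_rot: [[-0.602, 0.798, -0.005], [0.798, 0.602, 0.003], [0.005, -0.003, -1.0]]
force: [0.2, 0.3, 0.3]
finger_gap: 0.649
finger_force: 0.0
```

>>> carry_out --plan '[{"linear": [0,0,-40],"rotation": [0,0,0],"grip": 0.3},{"linear": [0,0,-40],"rotation": [0,0,0],"grip": 0.3},{"linear": [35,-35,-20],"rotation": [0,0,0],"grip": 0.3},{"linear": [35,-35,0],"rotation": [0,0,0],"grip": 0.3},{"linear": [30,-35,0],"rotation": [0,0,0],"grip": 0.3}]'

```text
t: 17.95
position: [0.3459, -0.217, 0.2241]
eef_rot: [[-0.603, 0.798, 0.002], [0.798, 0.603, -0.001], [-0.002, 0.001, -1.0]]
force: [-0.6, -1.0, 0.1]
finger_gap: 0.65
finger_force: 0.0
```

>>> carry_out --plan '[{"linear": [0,0,0],"rotation": [0,0,0],"grip": 0.3},{"linear": [0,0,0],"rotation": [0,0,0],"grip": 0.3},{"linear": [0,0,0],"rotation": [0,0,0],"grip": 0.3}]'

```text
t: 18.25
position: [0.3487, -0.2182, 0.2236]
eef_rot: [[-0.602, 0.798, 0.002], [0.798, 0.602, -0.001], [-0.002, 0.001, -1.0]]
force: [0.1, -0.2, 0.0]
finger_gap: 0.651
finger_force: 0.0
```

Run:
```python
from ov import *
np.set_printoptions(precision=4,suppress=True)
snap("top","top7.png");snap("scene","scene7.png"); print(manip.read_state()["force"],manip.read_state()["t"])
o=[cv2.resize(cv2.imread(f"pics/{n}7.png")[v:v+150,u:u+133],None,fx=3,fy=4*.75,interpolation=cv2.INTER_CUBIC) for n,u,v in(("top",310,180),("scene",300,150))]
cv2.imwrite("pics/c7.png",np.hstack(o))
for q,z in dict(weight_center=.029,pan=.004).items():
  for n in("scene","top"):
    for p in manip.recognise(q,n)[:1]: print(q,n,round(p["conf"],2),ray(n,p["position"],z)[:2])
```

```text
[0.4793 0.1129 0.1534] 18.35
weight_center scene 0.64 [ 0.4903 -0.2311]
pan scene 0.88 [ 0.4761 -0.2287]
pan top 0.85 [ 0.479  -0.2251]
```

View pics/c7.png

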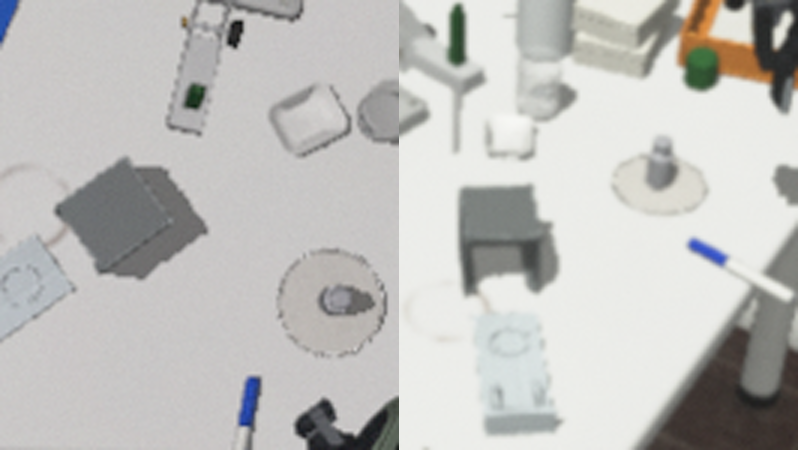

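The final picture shows the weight upright near the middle of the pan (pan centre at crop (332,302), weight foot near (336,300)). The tray lies flat and clear, and the stand is upright in place.

```bash
python3 -c "
from station import manip
print(manip.finish_job())"
```

```text
the job is handed in; nothing more can be done
None
```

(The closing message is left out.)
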